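Range the amber bottles by height along the shelf board

ROBOT

A 6-joint arm with a two-finger parallel gripper is mounted at the origin on the work surface. World frame = base frame: x ahead of the robot, y to its left, z up, the work surface at z = 0. Lengths are in m, angles in rad, forces in N, time in s.
With the tool pointing down it reaches from about 0.2 to 0.875 m from the base axis. Payload 3.4 kg.
Tool frame: the origin (TCP) lies midway between the tips of the shut fingers; the grasp point (between the pads) lies 19 mm behind it; z points along the fingers, y is the direction in which the jaws open and shut (so a half turn about z gives the same grasp; the last joint's range is limited). The gripper opens to 94 mm and grips with 3 to 60 N. Pads are 16 mm wide; open, the fingers measure 119 mm over their backs; the gripper's body (75 mm by 177 mm) begins 78 mm behind the grasp point.
Start: joints at [-1.265, 0.276, 1.505, -0, 1.361, -0.121], TCP at [0.238, -0.523, 0.205] pointing down, gripper open.
Joint ranges: [-2.89, 2.89], [-0.75, 2.08], [0.22, 2.7], [-1.18, 4.32], [0.11, 2.71], [-2.7, 2.7]. Speed limits (rad/s): [2.57, 2.57, 3.14, 3.14, 3.14, 3.14].

INTERFACE

Orientations are given as a unit quaternion [x, y, z, w].
In Python, from bench import robot gives the robot as it stands.
- The arm moves only by the shell command python3 -m creep 'ROWS' [FORCE]. ROWS is JSON, a list that holds one entry, the list of rows, each a list of 5 numbers: the opening, from 0 (shut) to 1 (fully open), then the shift along the world's x, y, z in m, then the turn about the world's z in degrees. In form: [[[hand, tx, ty, tz, yaw], ...]]. A call has 1 to 5 rows; each row shifts and turns the commanded pose from where the row before left it; what a row does not reach is not made up. A row lasts 1/8 s, in which the tool goes at most 62.5 mm and 10.7 degrees, less where a joint would pass 70% of its speed; a pose out of reach is approached as far as the arm can. A call with a gripper value outside its range is refused whole. The fingers move at their own pace and stop on an object; FORCE is the grip in N (left out, the last holds). Time passes only in rows, so rows that do not move let the fingers close. It gives the time, the measured TCP pose, the force and the opening at its end, in the units of the state.
- robot.get_state(): the state, without advancing time (a new reading comes with each control period).
- robot.grab_frame(name): name is "scene" or "side" or "wrist"; returns a dict with "frame" (420x560x3 uint8, red, green, blue), "mtx" (3x3 intrinsics, pixels), "R" (3x3) and "t" (3): a world point X has camera coordinates R X + t. Camera axes: x right, y down, z forward; pixel columns grow to the right and rows downward; lengths in m; the calibration is good to about 2 mm. A picture is of the moment at which its call begins. There is no depth.
- robot.job_done(): hands the job in, once; it reports no verdict.
The state is a dict: "time_s": time; "joints": joint angles; "dq": joint speeds; "joint_efforts": joint torques, N m; "eef_pos": TCP position; "tool_rot": TCP orientation; "wrist_force": force on the tool from outside, world axes, zero at the start; "torque": the same for the moment, N m; "grip_width": opening from 0.0 (shut) to 1.0 (fully open).
Only numpy, scipy, OpenCV 4.12 (cv2) and the standard library are available. Lean on these libraries where they do the work, as an engineer would, in place of code of your own. Each camera call takes 0.05 s, during which the arm holds its last target.

TASK

Put the three amber bottles and the amber jar on the shelf board in order of height, one upright in the middle of each black mat: the tallest on the mat next to the upright steel bookend, then stepping down to the shortest at the other end. They are glass, so set each down gently, do not drop or tip any over, and leave the open steel beaker that stands among them where it is.

Things in the scene. Friction and masses are not known exactly. Their poses are not given: they have to be found in the camera images.
- bottle_tall: Tallest bottle: amber glass, white blank paper label, black cap, loose and standing upright. 160 mm tall over its cap (cap 29 mm diameter, 20 mm tall), body 44 mm diameter and straight-sided up to 118 mm above its foot, tapering above that; about 240 g (varies). Origin at the centre of its underside, z up along its axis; round, so its yaw is of no account.
- bottle_stout: Second tallest, the stoutest bottle: amber glass, white blank paper label, black cap, loose and standing upright. 132 mm tall over its cap (cap 33 mm diameter, 20 mm tall), body 56 mm diameter and straight-sided up to 94 mm above its foot, tapering above that; about 300 g (varies). Origin at the centre of its underside, z up along its axis; round, so its yaw is of no account.
- bottle_slim: Third tallest, the slimmest bottle: amber glass, white blank paper label, black cap, loose and standing upright. 106 mm tall over its cap (cap 27 mm diameter, 18 mm tall), body 40 mm diameter and straight-sided up to 72 mm above its foot, tapering above that; about 130 g (varies). Origin at the centre of its underside, z up along its axis; round, so its yaw is of no account.
- jar_squat: Shortest, a squat jar with a wide cap: amber glass, white blank paper label, black cap, loose and standing upright. 80 mm tall over its cap (cap 49 mm diameter, 18 mm tall), body 54 mm diameter and straight-sided up to 54 mm above its foot, tapering above that; about 180 g (varies). Origin at the centre of its underside, z up along its axis; round, so its yaw is of no account.
- mat_a: Round black rubber mat, 76 mm diameter, 4 mm thick, fixed on the low grey shelf board; at the left end of the row of four (seen from the robot, +y). Origin at the centre of its underside (on the board, 18 mm above the table), z up; a bottle stands on it 4 mm above the origin.
- mat_b: Round black rubber mat, 76 mm diameter, 4 mm thick, fixed on the low grey shelf board; second from the left of the row; the mats are about 96 mm apart. Origin at the centre of its underside (on the board, 18 mm above the table), z up; a bottle stands on it 4 mm above the origin.
- mat_c: Round black rubber mat, 76 mm diameter, 4 mm thick, fixed on the low grey shelf board; third from the left of the row. Origin at the centre of its underside (on the board, 18 mm above the table), z up; a bottle stands on it 4 mm above the origin.
- mat_d: Round black rubber mat, 76 mm diameter, 4 mm thick, fixed on the low grey shelf board; at the right end of the row. Origin at the centre of its underside (on the board, 18 mm above the table), z up; a bottle stands on it 4 mm above the origin.
- bookend: Upright bright steel plate across one end of the row, fixed on the board: 85 mm wide across the board, 3 mm thick, 100 mm high, on a 50 mm foot. It stands about 85 mm beyond either mat_a or mat_d (a low cardboard carton, 35 mm high, stands at the other end). Origin at the centre of its underside. The board is 520 by 110 by 18 mm with a 6 mm lip along its far edge; its row runs roughly along y and may be turned up to 0.14 rad.
- beaker: Open stainless steel cup, 64 mm diameter at the rim, 85 mm tall, loose, standing in the row of bottles. Not to be moved. Origin at the centre of its underside. Other low things on the table (tape roll, pen, label pad, two caps) are below 25 mm and nearer the robot than the bottles.
Mind the look-alikes: they are no part of the job. Leave any green look-alike of the jar_squat alone.

How it is judged:
At the end, for the whole second after the job is handed in: Counted from the bookend, the tall bottle, the stout bottle, the slim bottle and the jar stand each on its own mat, foot on the mat, axis within 12 mm of the mat's centre, upright (within 0.08 rad), at rest and released; the steel beaker is within 30 mm of where it was (((horizontal distance between bookend and mat_a below 0.13 m and horizontal distance between bottle_tall and mat_a below 0.012 m and horizontal distance between bottle_stout and mat_b below 0.012 m and horizontal distance between bottle_slim and mat_c below 0.012 m and horizontal distance between jar_squat and mat_d below 0.012 m and z of bottle_tall in the frame of mat_a between 0.001 and 0.008 m and z of bottle_stout in the frame of mat_b between 0.001 and 0.008 m and z of bottle_slim in the frame of mat_c between 0.001 and 0.008 m and z of jar_squat in the frame of mat_d between 0.001 and 0.008 m) or (horizontal distance between bookend and mat_d below 0.13 m and horizontal distance between bottle_tall and mat_d below 0.012 m and horizontal distance between bottle_stout and mat_c below 0.012 m and horizontal distance between bottle_slim and mat_b below 0.012 m and horizontal distance between jar_squat and mat_a below 0.012 m and z of bottle_tall in the frame of mat_d between 0.001 and 0.008 m and z of bottle_stout in the frame of mat_c between 0.001 and 0.008 m and z of bottle_slim in the frame of mat_b between 0.001 and 0.008 m and z of jar_squat in the frame of mat_a between 0.001 and 0.008 m)) and angle between each of bottle_tall, bottle_stout, bottle_slim, jar_squat's own z axis and vertical below 0.08 rad and linear speed of each of bottle_tall, bottle_stout, bottle_slim, jar_squat below 0.02 m/s and angular speed of each of bottle_tall, bottle_stout, bottle_slim, jar_squat below 0.2 rad/s and contact force between each of bottle_tall, bottle_stout, bottle_slim, jar_squat and the fingers below 0.05 N and distance of beaker from where it was at the start of the episode below 0.03 m); the robot touches nothing.
It fails at once if a bottle or the jar is tipped over (leaning more than 0.7 rad) (angle between any of bottle_tall, bottle_stout, bottle_slim, jar_squat's own z axis and vertical above 0.7 rad).
It fails at once if a bottle or the jar is dropped (moving faster than 0.6 m/s with no finger on it: a fall of about 20 mm) ((linear speed of bottle_tall above 0.6 m/s and contact force between bottle_tall and the fingers below 0.02 N) or (linear speed of bottle_stout above 0.6 m/s and contact force between bottle_stout and the fingers below 0.02 N) or (linear speed of bottle_slim above 0.6 m/s and contact force between bottle_slim and the fingers below 0.02 N) or (linear speed of jar_squat above 0.6 m/s and contact force between jar_squat and the fingers below 0.02 N)).
It fails at once if the steel beaker is pushed more than 30 mm or tipped (distance of beaker from where it was at the start of the episode above 0.03 m or angle between beaker's own z axis and vertical above 0.5 rad).
It also fails if it takes over 120 s, if anything falls off the work surface, if the arm or the gripper's body presses on something with over 40 N, if the wrist force passes 120 N, or if a joint passes its speed limit or range.

## Working session

There is one attempt and no reset: what is moved stays moved. The work goes in short steps, Python scripts to look and compute and a shell command to move; the robot and the scene stay as the last step left them, time stands still between calls to the robot, and variables do not carry over. Pictures are saved under pics/ and viewed, and the job is handed in when it is done.

```bash
mkdir -p pics; ls; python3 - <<'E'
from bench import robot
import cv2
for n in ["scene","side","wrist"]:
    f=robot.grab_frame(n); cv2.imwrite(f"pics/{n}0.png",f["frame"][:,:,::-1])
    print(n,f["mtx"].tolist(),f["R"].tolist(),f["t"].tolist())
print(robot.get_state())
E
```

```text
pics
scene [[513.2752402824043, 0.0, 279.16764264964525], [0.0, 513.2752402824043, 203.1859753502204], [0.0, 0.0, 1.0]] [[0.7881951011912803, 0.6151572468059675, 0.018167117552576027], [0.47934522875952706, -0.5951315173026146, -0.6450167662770978], [-0.38597491385262817, 0.5171073764849903, -0.7639524376957422]] [-0.38817551849961013, -0.168165839983774, 1.344421566297539]
side [[430.37061017961946, 0.0, 276.91985962204325], [0.0, 430.37061017961946, 203.15318812751894], [0.0, 0.0, 1.0]] [[-0.8742650273852177, -0.4852421514990399, -0.014167438007893897], [-0.26764772557506356, 0.5061603294420505, -0.8198575582951045], [0.4050004405992913, -0.7129809080948085, -0.5723922324828334]] [0.4344665011279534, 0.15798765742930038, 1.0602148474478856]
wrist [[364.02725735660135, 0.0, 279.6731521434797], [0.0, 364.02725735660135, 201.1104735458088], [0.0, 0.0, 1.0]] [[0.4135691443636789, -0.9104693003107983, -0.0024931951110753604], [-0.8793575588277914, -0.40014379931501426, 0.2580992514560534], [-0.2359890814481128, -0.10454947661902927, -0.966115190014092]] [-0.5727510504019884, -0.02739870967016155, 0.3911651520151634]
{'time_s': 0.15, 'joints': array([-1.26500102e+00,  2.76451451e-01,  1.50577248e+00, -8.87787538e-06,
        1.36069606e+00, -1.21029219e-01]), 'dq': array([ 0.00023579, -0.00211642, -0.00430139, -0.00172202,  0.00144501,
       -0.00144033]), 'joint_efforts': array([ 1.16504852e-03, -4.04927337e+01, -2.37432289e+01,  7.01322570e-02,
        3.14770220e-02, -1.03166979e-04]), 'eef_pos': array([ 0.2378977 , -0.52304807,  0.2048303 ]), 'tool_rot': array([ 9.77313491e-01,  2.11796838e-01, -6.55467621e-05, -6.60438233e-04]), 'wrist_force': array([-0.42575876,  0.41721509, -0.1263247 ]), 'torque': array([0.0122771 , 0.01305584, 0.01098061]), 'grip_width': 0.9993436819028346}
```

View pics/scene0.png

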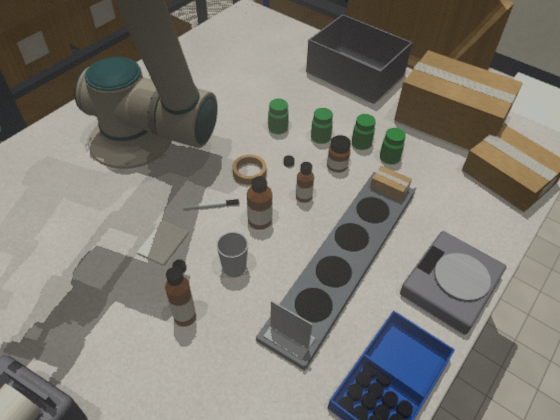

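View pics/side0.png

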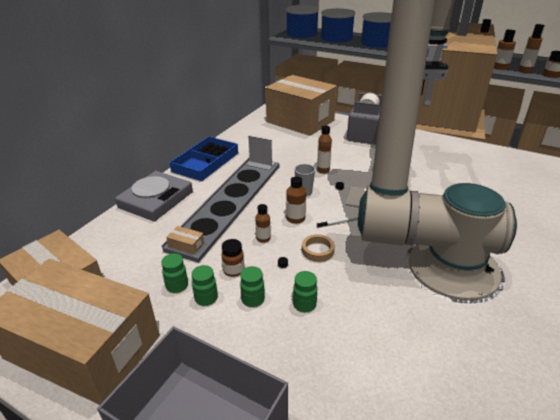

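View pics/wrist0.png

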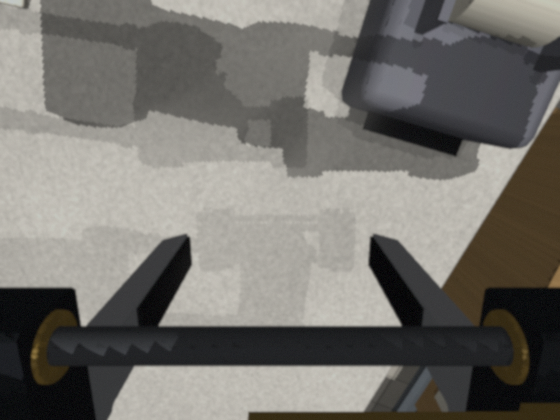

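The scene view shows the bookend at about (292,325), the carton at (392,183), and mats at (373,210), (352,237), (334,271) and (314,305). The tall bottle is at about (180,295), the beaker at (233,255), the stout bottle at (259,205), the slim bottle at (305,183) and the amber jar at (340,153). Four green jars stand nearby. I'll enlarge crops to read positions more closely.

```bash
python3 - <<'E'
import cv2
a=cv2.imread("pics/scene0.png"); 
def crop(a,x,y,w,h,s,n):
    c=cv2.resize(a[y:y+h,x:x+w],None,fx=s,fy=s,interpolation=cv2.INTER_CUBIC)
    for i in range(0,w,20):
        cv2.putText(c,str(x+i),(i*s,10),0,.35,(0,0,255),1); cv2.line(c,(i*s,0),(i*s,h*s),(0,0,255) if 0 else (200,200,0),1)
    for i in range(0,h,20):
        cv2.putText(c,str(y+i),(0,i*s+10),0,.35,(0,0,255),1); cv2.line(c,(0,i*s),(w*s,i*s),(200,200,0),1)
    cv2.imwrite(n,c)
crop(a,260,120,160,120,5,"pics/c1.png")
crop(a,260,220,160,120,5,"pics/c2.png")
crop(a,150,170,160,120,5,"pics/c3.png")
crop(a,150,240,120,100,6,"pics/c3b.png")
b=cv2.imread("pics/side0.png")
crop(b,160,130,160,120,5,"pics/c4.png")
crop(b,200,160,140,115,5,"pics/c5.png")
E
```

```text
(no output)
```

View pics/c1.png

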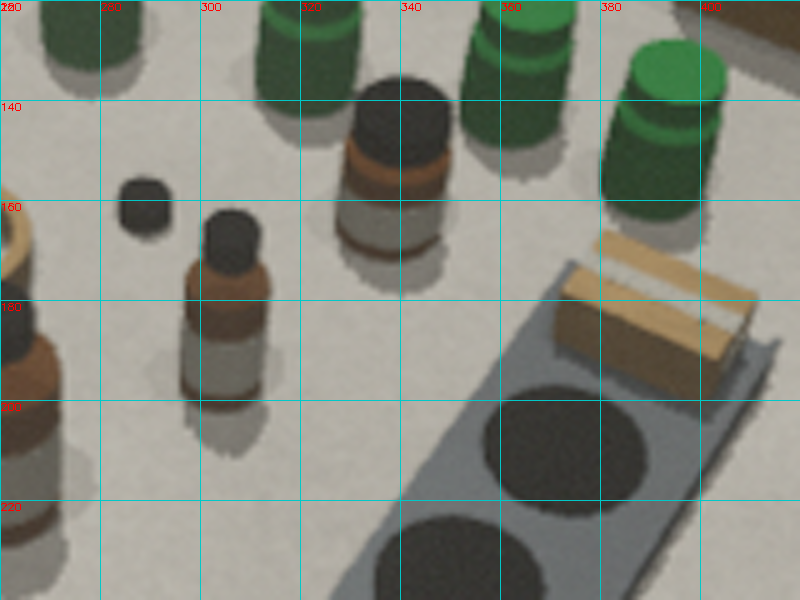

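View pics/c2.png

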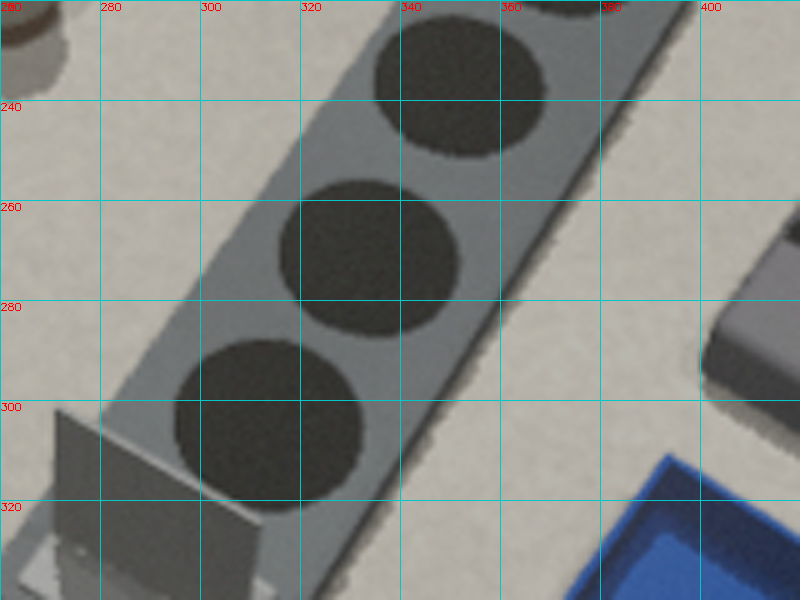

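View pics/c3.png

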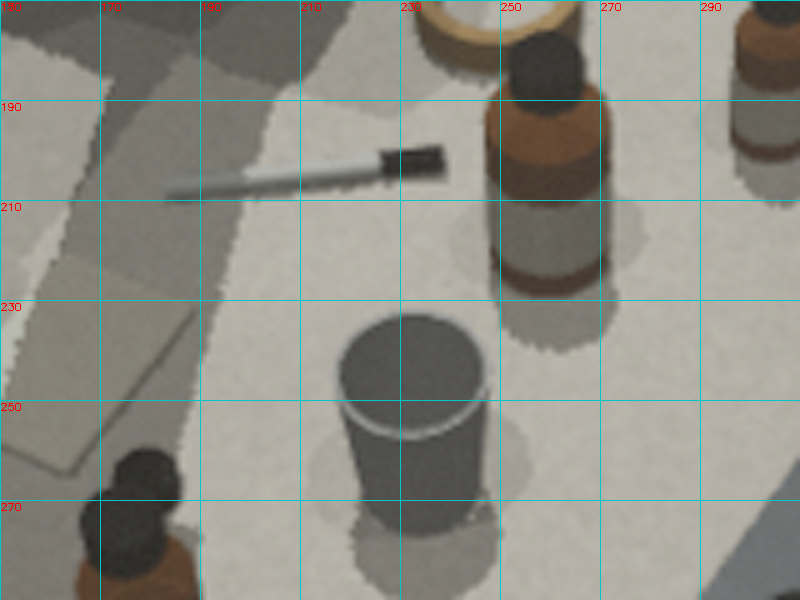

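View pics/c3b.png

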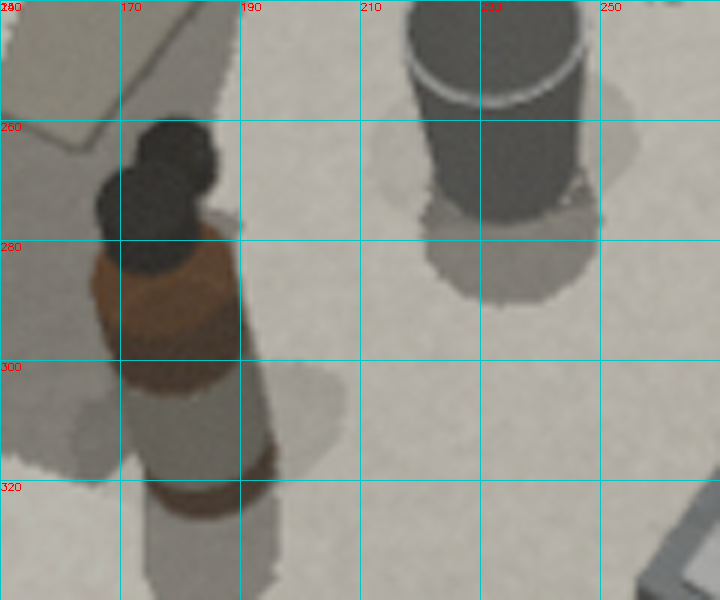

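View pics/c4.png

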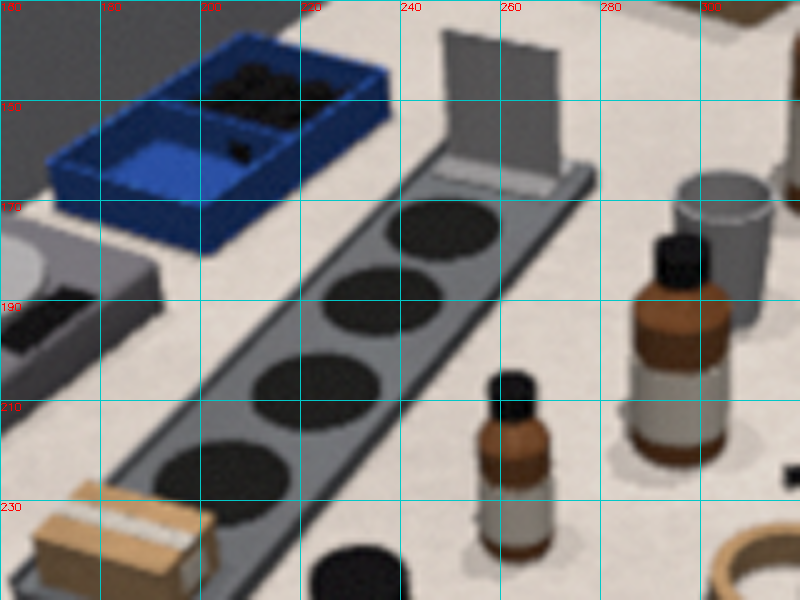

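View pics/c5.png

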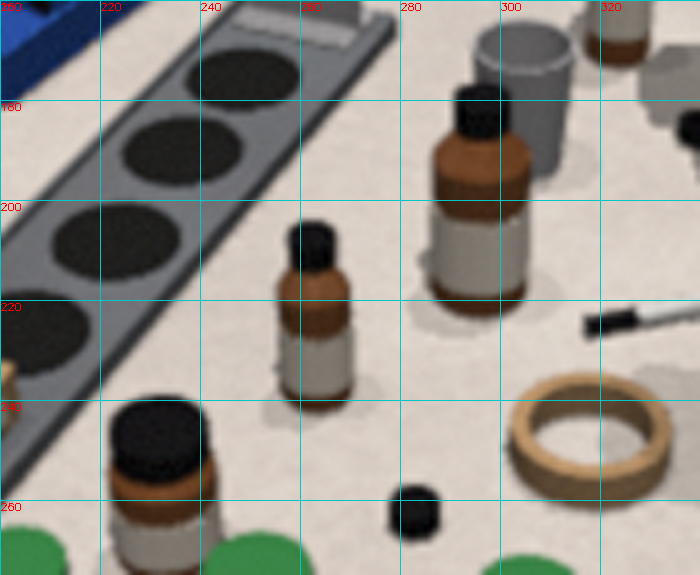

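```bash
cat > fit.py <<'E'
import json,numpy as np
from scipy.optimize import least_squares
SC=(np.array([[513.2752402824043,0,279.16764264964525],[0,513.2752402824043,203.1859753502204],[0,0,1]]),np.array([[0.7881951011912803,0.6151572468059675,0.018167117552576027],[0.47934522875952706,-0.5951315173026146,-0.6450167662770978],[-0.38597491385262817,0.5171073764849903,-0.7639524376957422]]),np.array([-0.38817551849961013,-0.168165839983774,1.344421566297539]))
SI=(np.array([[430.37061017961946,0,276.91985962204325],[0,430.37061017961946,203.15318812751894],[0,0,1]]),np.array([[-0.8742650273852177,-0.4852421514990399,-0.014167438007893897],[-0.26764772557506356,0.5061603294420505,-0.8198575582951045],[0.4050004405992913,-0.7129809080948085,-0.5723922324828334]]),np.array([0.4344665011279534,0.15798765742930038,1.0602148474478856]))
A=np.linspace(0,2*np.pi,721)
def ring(cam,x,y,z,r):
    K,R,t=cam
    P=np.c_[x+r*np.cos(A),y+r*np.sin(A),0*A+z]@R.T+t
    p=P@K.T; return p[:,:2]/p[:,2:]
def feat(cam,x,y,z,r):
    p=ring(cam,x,y,z,r); i,j=p[:,1].argmin(),p[:,1].argmax()
    return dict(l=p[:,0].min(),r=p[:,0].max(),t=p[i,1],b=p[j,1],tu=p[i,0],bu=p[j,0])
def fit(obs,x0=(.5,0)):  # obs: list of (cam,z,r,{feat:val})
    def f(q):
        e=[]
        for c,z,r,d in obs:
            F=feat(c,*q,z,r); e+=[(F[k]-v)*(0.4 if k in('tu','bu') else 1) for k,v in d.items()]
        return np.array(e)
    s=least_squares(f,x0,x_scale=.1,diff_step=1e-3)
    return s.x,f(s.x)
E
python3 - <<'E'
from fit import *
np.set_printoptions(precision=4,suppress=True)
def d(s,*v): return dict(zip(s.split(),v))
M={}
for n,a,b in [("A?carton",(356.5,389.5,197,223.5),(191,218,218,235.5)),("2",(335,369,223,251.5),(210,236.5,200.5,216.5)),("3",(316,352,255.5,287.5),(224.5,248.5,183,197)),("bookend",(295,332.5,287.5,322.5),(237.5,260,169.5,183))]:
    for nm,o in (("both",0),("sc",1),("si",2)):
        O=[(SC,.022,.038,d("l r t b",*a)),(SI,.022,.038,d("l r t b",*b))]
        if o: O=[O[o-1]]
        q,e=fit(O); print("mat",n,nm,q,e)
for n,h,rc,R,a,b in [("tall",.16,.0145,.022,(267,175,326.5,184),(127,325.5,173.5,323)),("stout",.132,.0165,.028,(176,257.5,229.5,260),(176.5,296,223.5,296)),("slim",.106,.0135,.02,(161.5,306,202.5,303),(204,262,242.5,263.5)),("jar",.08,.0245,.027,(135,340.5,172.3,339),(239,231.5,276,232))]:
    O=[]
    for c,v in((SC,a),(SI,b)):
        O+=[(c,h,rc,d("t tu",*v[:2])),(c,0,R,d("b bu",*v[2:]))]
    for nm,o in (("both",O),("sc",O[:2]),("si",O[2:])):
        q,e=fit(o);print(n,nm,q,e)
q,e=fit([(SC,.085,.032,d("l r t b",217.5,247.5,232.5,257.5)),(SI,.085,.032,d("l r t",295,315,164.5))]);print("beaker",q,e)
E
```

```text
mat A?carton both [0.6271 0.1752] [-0.4376 -0.1243 -0.2491 -1.139  -0.9752  0.0573 -0.9419 -1.3376]
mat A?carton sc [0.6287 0.1738] [-0.1767  0.1758  0.4282 -0.4031]
mat A?carton si [0.623  0.1786] [-0.5623  0.5654  0.1208 -0.1552]
mat 2 both [0.6313 0.0801] [-0.6182  0.1245 -0.3622 -0.9176 -0.3872 -0.5233 -0.8008 -1.5652]
mat 2 sc [0.6327 0.0789] [-0.3894  0.3885  0.2503 -0.2496]
mat 2 si [0.6267 0.0844] [ 0.0168 -0.0166  0.3387 -0.3049]
mat 3 both [ 0.6505 -0.0186] [-0.5067  0.091   0.1154 -0.8232 -0.7723 -0.0146 -0.5874 -1.1047]
mat 3 sc [ 0.6513 -0.0191] [-0.3093  0.3085  0.465  -0.4402]
mat 3 si [ 0.6468 -0.0152] [-0.4144  0.4153  0.2114 -0.2266]
mat bookend both [ 0.6627 -0.1082] [-0.6616  0.2415 -0.1357 -0.9061 -0.9879  0.0161 -0.7697 -2.0938]
mat bookend sc [ 0.6637 -0.1089] [-0.4659  0.4656  0.3647 -0.3552]
mat bookend si [ 0.6565 -0.1013] [-0.5635  0.5643  0.6    -0.595 ]
tall both [ 0.4743 -0.2788] [-0.9255  0.1025  0.4718  0.0663 -2.1584 -0.1976  0.3835  0.1297]
tall sc [ 0.4743 -0.2794] [-0.6909  0.0147  0.7029 -0.0118]
tall si [ 0.4718 -0.2739] [-1.4341 -0.164   1.2292  0.1598]
stout both [0.4338 0.0014] [-0.5736  0.4935  0.3892 -0.281  -0.8942  0.1623  0.472   0.0424]
stout sc [0.4335 0.0008] [-0.4889  0.3727  0.4768 -0.3943]
stout si [0.4341 0.0025] [-0.7386  0.0549  0.6484 -0.0617]
slim both [0.4698 0.1232] [-0.5247 -0.1341  0.2751  0.3235 -0.8674  0.1959  0.4629 -0.1019]
slim sc [0.4697 0.1225] [-0.4055 -0.2241  0.3973  0.2377]
slim si [0.4698 0.124 ] [-0.705   0.1441  0.6412 -0.152 ]
jar both [0.4756 0.2628] [-0.2792 -0.0301  0.406  -0.0495 -1.0333  0.0329  1.0662 -0.0709]
jar sc [0.4756 0.2632] [-0.3487  0.0108  0.3329 -0.0094]
jar si [0.4756 0.2625] [-1.1019  0.0493  0.99   -0.0545]
beaker [ 0.4738 -0.1315] [-1.3384  0.6949 -0.9747  0.0895 -1.2073  0.0679 -1.4755]
```

```bash
python3 - <<'E'
from fit import *
np.set_printoptions(precision=4,suppress=True)
for bu,b in [(279,134),(321,143.5),(362,150),(391,164.5)]:
    q,e=fit([(SC,0,.027,dict(b=b,bu=bu))]);print("green",q)
# mats by segmentation
import cv2
for cam,n,cs in((SC,"scene0",[(373,210),(352,237),(334,271),(314,305)]),(SI,"side0",[(204,226),(223,208),(236,190),(249,176)])):
    g=cv2.imread(f"pics/{n}.png").max(2)
    for c in cs:
        lo=int(g[c[1]-2:c[1]+3,c[0]-2:c[0]+3].mean())
        m=(g<(lo+115 if 0 else lo+ (22 if n=='side0' else 28))).astype(np.uint8)
        k,l,st,ce=cv2.connectedComponentsWithStats(m,connectivity=4)
        i=l[c[1],c[0]]; x,y,w,h,a=st[i]; C=ce[i]
        def f(q):
            p=ring(cam,*q,.022,.038).astype(np.float32); mm=cv2.moments(p.reshape(-1,1,2)); return [mm['m10']/mm['m00']-C[0],mm['m01']/mm['m00']-C[1]]
        s=least_squares(f,(.6,0),diff_step=1e-3,x_scale=.1).x
        p=ring(cam,*s,.022,.038).astype(np.float32)
        print(n,lo,C,(x,x+w,y,y+h),a,cv2.contourArea(p.reshape(-1,1,2)),s)
E
```

```text
green [0.2721 0.2809]
green [0.3802 0.3214]
green [0.4772 0.3686]
green [0.5627 0.3701]
scene0 54 [372.4831 209.7938] (np.int32(356), np.int32(390), np.int32(197), np.int32(224)) 679 665.0009350804612 [0.6271 0.1743]
scene0 54 [351.3867 236.9492] (np.int32(335), np.int32(369), np.int32(223), np.int32(252)) 768 759.5933511133771 [0.6312 0.0788]
scene0 53 [333.202  271.2256] (np.int32(316), np.int32(352), np.int32(256), np.int32(288)) 891 890.3211726963054 [ 0.6496 -0.0195]
scene0 53 [313.1911 304.4178] (np.int32(295), np.int32(333), np.int32(288), np.int32(322)) 1010 1030.722895378247 [ 0.6621 -0.1085]
side0 30 [204.7785 225.5147] (np.int32(191), np.int32(218), np.int32(218), np.int32(235)) 307 371.69552564050537 [0.6256 0.1739]
side0 31 [222.6678 207.9212] (np.int32(211), np.int32(236), np.int32(201), np.int32(216)) 292 314.9604765326949 [0.6299 0.0827]
side0 31 [236.05   189.8042] (np.int32(225), np.int32(248), np.int32(184), np.int32(197)) 240 262.65155870781746 [ 0.6486 -0.0155]
side0 31 [248.2271 175.3913] (np.int32(238), np.int32(260), np.int32(170), np.int32(182)) 207 225.50262830825523 [ 0.6609 -0.1051]
```

```bash
python3 -m creep '[[[1,0.05,0.05,0.02,10.5],[1,0.05,0.05,0.02,10.5],[1,0.05,0.05,0.02,10.5],[1,0.05,0.05,0.02,10.5],[1,0.0,0.05,0,10.5]]]'
```

```text
time_s: 0.78
eef_pos: [0.4112, -0.3025, 0.2742]
tool_rot: [0.78, 0.625, 0.001, 0.001]
wrist_force: [0.5, 0.7, -0.2]
grip_width: 1.0
```

```bash
python3 -m creep '[[[1,0.03,0.05,0.03,6.5],[1,0.02,0.06,0.03,6.5],[1,0,0.06,0.03,0],[1,0,0.06,0.03,0],[1,0.0,0.0,0,0]]]'; python3 - <<'E'
from bench import robot
import cv2,pickle
f=robot.grab_frame("wrist"); pickle.dump(f,open("w1.pkl","wb")); cv2.imwrite("pics/w1.png",f["frame"][:,:,::-1]); s=robot.get_state();print(s["eef_pos"],s["tool_rot"],s["time_s"])
E
```

```text
time_s: 1.4
eef_pos: [0.4551, -0.0873, 0.3874]
tool_rot: [0.705, 0.709, 0.002, 0.002]
wrist_force: [0.1, -1.1, -0.3]
grip_width: 0.996
[ 0.45477046 -0.0891652   0.38576502] [7.06161161e-01 7.08049859e-01 3.65873933e-04 1.29532688e-03] 1.45
```

View pics/w1.png

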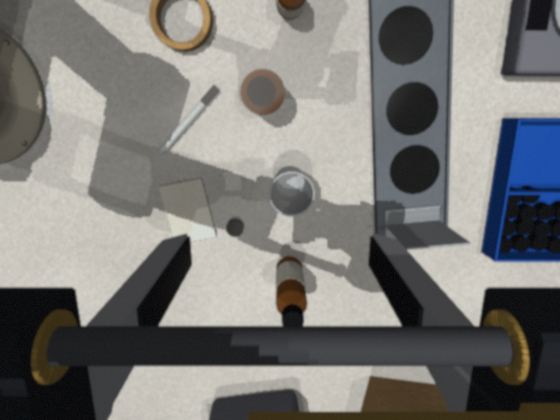

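```bash
cat > wm.py <<'E'
import cv2
from fit import *
def mats(f,guess,z=.022,r=.038,thr=25,hsv=None):
    cam=(f["mtx"],f["R"],f["t"]); g=f["frame"].max(2); out=[]
    for q0 in guess:
        p0=ring(cam,*q0,z,r).mean(0); u,v=int(round(p0[0])),int(round(p0[1]))
        if not(2<u<557 and 2<v<417): continue
        lo=g[v-2:v+3,u-2:u+3].mean()
        m=(g<lo+thr).astype(np.uint8); k,l,st,ce=cv2.connectedComponentsWithStats(m,connectivity=4); i=l[v,u]; C=ce[i]
        def fn(q):
            p=ring(cam,*q,z,r).astype(np.float32); mm=cv2.moments(p.reshape(-1,1,2)); return [mm['m10']/mm['m00']-C[0],mm['m01']/mm['m00']-C[1]]
        s=least_squares(fn,q0,diff_step=1e-3,x_scale=.1).x
        a=cv2.contourArea(ring(cam,*s,z,r).astype(np.float32).reshape(-1,1,2))
        print(lo,C.round(1),st[i][4],round(a),s.round(4)); out.append(s)
    return out
G=[(.6265,.174),(.6305,.0805),(.649,-.0177),(.6615,-.107)]
E
python3 - <<'E'
from wm import *
import pickle
f=pickle.load(open("w1.pkl","rb")); mats(f,G)
c=cv2.resize(f["frame"][140:340,240:340,::-1],None,fx=3,fy=3,interpolation=cv2.INTER_CUBIC);cv2.imwrite("pics/w1c.png",c)
# predicted rings for tall foot and cap
cam=(f["mtx"],f["R"],f["t"])
print(feat(cam,.4743,-.2788,0,.022)); print(feat(cam,.4738,-.1315,.085,.032))
E
```

```text
39.88 [405.6  34.7] 2410 2576 [0.6283 0.081 ]
30.8 [412.1 108.3] 2026 2222 [ 0.6471 -0.0174]
29.36 [414.4 168.9] 1785 1956 [ 0.6592 -0.1061]
{'l': np.float64(277.33133764194815), 'r': np.float64(303.3375264325105), 't': np.float64(255.48839313659687), 'b': np.float64(279.40054670016053), 'tu': np.float64(290.4951870527327), 'bu': np.float64(290.1778711040443)}
{'l': np.float64(269.76903195488075), 'r': np.float64(316.75784154387947), 't': np.float64(172.00827544375593), 'b': np.float64(217.62157263690477), 'tu': np.float64(293.60563184235144), 'bu': np.float64(292.9349229603481)}
```

View pics/w1c.png

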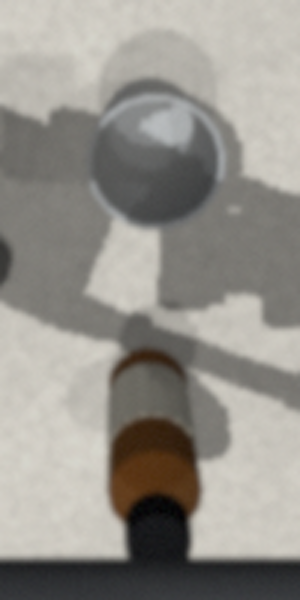

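```bash
python3 -m creep '[[[1,0.01,-0.06,0,0],[1,0.01,-0.06,-0.01,0],[1,0,-0.06,-0.02,0],[1,0,-0.01,-0.04,0],[1,0.0,0.0,0,0]]]' 15;python3 -m creep '[[[1,0,0,0,0]]]'
```

```text
time_s: 2.08
eef_pos: [0.4719, -0.2808, 0.3103]
tool_rot: [0.709, 0.705, -0.001, -0.005]
wrist_force: [0.5, 0.5, 0.2]
grip_width: 1.0
time_s: 2.2
eef_pos: [0.4745, -0.2801, 0.3156]
tool_rot: [0.708, 0.707, 0.0, 0.0]
wrist_force: [0.4, 0.1, 0.6]
grip_width: 0.998
```

Tracking is good. Descending to TCP z of about 0.078.

```bash
python3 -m creep '[[[1,0,0.001,-0.06,0],[1,0,0,-0.06,0],[1,0,0,-0.06,0],[1,0,0,-0.05,0],[1,0,0,-0.008,0]]]' 15;python3 -m creep '[[[1,0,0,0,0]]]'
```

```text
time_s: 2.82
eef_pos: [0.4738, -0.2772, 0.0759]
tool_rot: [0.707, 0.707, -0.0, -0.002]
wrist_force: [-0.3, -0.4, -0.6]
grip_width: 1.002
time_s: 2.95
eef_pos: [0.4762, -0.2793, 0.079]
tool_rot: [0.707, 0.707, 0.0, 0.002]
wrist_force: [0.1, -0.5, 0.6]
grip_width: 1.0
```

```bash
python3 -m creep '[[[0.42,0,0,0,0],[0.42,0,0,0,0],[0.42,0,0,0,0],[0.42,0,0,0,0]]]' 12; python3 -m creep '[[[0.42,0,0,0,0],[0.42,0,0,0,0],[0.42,0,0,0,0],[0.42,0,0,0,0]]]' 12
```

```text
time_s: 3.45
eef_pos: [0.4747, -0.2787, 0.0775]
tool_rot: [0.707, 0.707, 0.0, 0.0]
wrist_force: [0.5, -0.0, -0.9]
grip_width: 0.61
time_s: 3.95
eef_pos: [0.4744, -0.2786, 0.077]
tool_rot: [0.707, 0.707, -0.0, -0.0]
wrist_force: [-0.4, -0.2, -0.8]
grip_width: 0.467
```

```bash
python3 -m creep '[[[0,0,0,0,0],[0,0,0,0,0],[0,0,0,0,0],[0,0,0,0.02,0],[0,0,0,0.0,0]]]' 20
```

```text
time_s: 4.58
eef_pos: [0.4756, -0.2791, 0.0977]
tool_rot: [0.707, 0.707, 0.0, 0.001]
wrist_force: [0.4, 0.0, -3.7]
grip_width: 0.469
```

```bash
python3 -m creep '[[[0,0,0,0.03,0],[0,0,0,0.03,0],[0,0,0,0.02,0],[0,0,0,0,0]]]'; python3 - <<'E'
from bench import robot
import cv2
f=robot.grab_frame("scene"); cv2.imwrite("pics/s2.png",f["frame"][:,:,::-1]); s=robot.get_state();print(s["eef_pos"],s["tool_rot"],s["wrist_force"],s["grip_width"])
E
```

```text
time_s: 5.08
eef_pos: [0.4753, -0.279, 0.1776]
tool_rot: [0.707, 0.707, 0.0, 0.001]
wrist_force: [1.0, -0.1, -3.1]
grip_width: 0.467
[ 0.47452346 -0.27846068  0.17638568] [ 7.07381592e-01  7.06831856e-01  8.06432795e-05 -6.59474492e-05] [ 0.32311781  0.7918268  -3.03371219] 0.4667979493648023
```

View pics/s2.png

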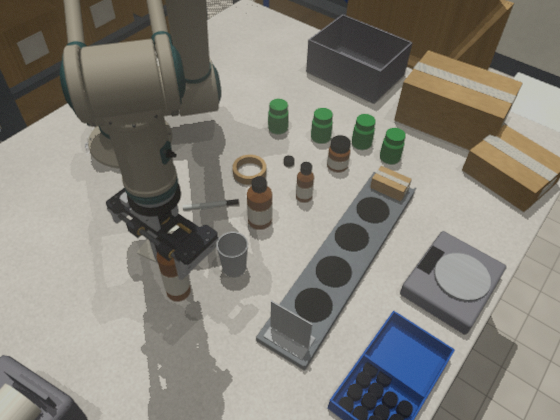

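```bash
python3 -m creep '[[[0,0.02,0.02,0,0],[0,0.03,0.03,0,0],[0,0.03,0.03,0,0],[0,0.03,0.03,0,0],[0,0.03,0.03,0,0]]]'; python3 -m creep '[[[0,0.03,0.02,0,0],[0,0.015,0.012,0,0],[0,0,0,0,0],[0,0,0,0,0]]]'
```

```text
time_s: 5.75
eef_pos: [0.6145, -0.1373, 0.1746]
tool_rot: [0.707, 0.707, -0.001, -0.002]
wrist_force: [-0.7, -0.6, -2.3]
grip_width: 0.464
time_s: 6.25
eef_pos: [0.6583, -0.1074, 0.1764]
tool_rot: [0.708, 0.707, -0.001, -0.001]
wrist_force: [-0.8, -0.6, -3.0]
grip_width: 0.467
```

```bash
python3 -m creep '[[[0,0.001,0.001,-0.02,0],[0,0,0,-0.02,0],[0,0,0,-0.02,0],[0,0,0,-0.008,0],[0,0,0,0,0]]]'; python3 - <<'E'
from bench import robot
import cv2
f=robot.grab_frame("scene"); cv2.imwrite("pics/s3.png",cv2.resize(f["frame"][180:380,200:440,::-1],None,fx=3,fy=3)); s=robot.get_state();print(s["eef_pos"],s["tool_rot"],s["wrist_force"],s["grip_width"])
E
```

```text
time_s: 6.88
eef_pos: [0.6598, -0.1063, 0.1089]
tool_rot: [0.708, 0.706, -0.0, -0.0]
wrist_force: [0.9, -0.8, -3.6]
grip_width: 0.466
[ 0.66049289 -0.10623499  0.10965188] [7.07661865e-01 7.06551172e-01 1.27669251e-04 3.30453344e-04] [-0.25928625 -0.16436498 -1.04214323] 0.46537027947905046
```

View pics/s3.png

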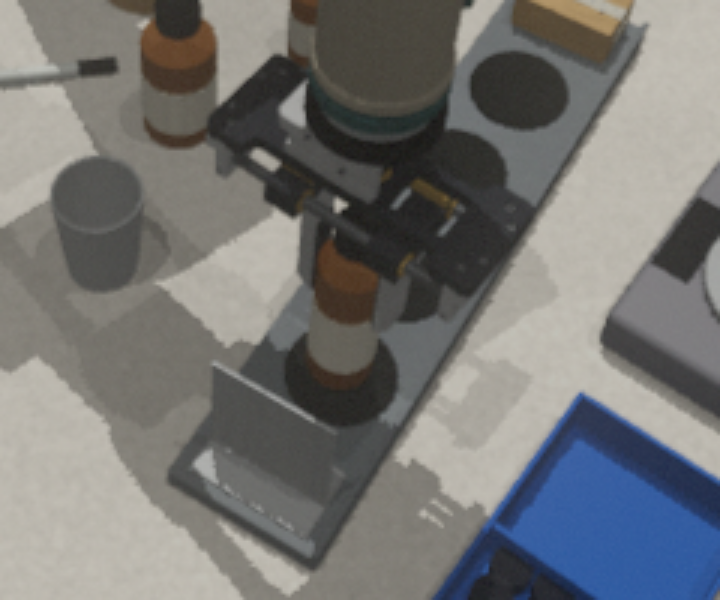

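```bash
python3 -m creep '[[[0,0,0,-0.004,0],[0,0,0,-0.003,0],[0,0,0,-0.001,0],[0,0,0,0,0],[0,0,0,0,0]]]'; python3 -m creep '[[[0,0,0,-0.001,0],[0,0,0,0,0],[0,0,0,0,0]]]';python3 -m creep '[[[0,0,0,-0.001,0],[0,0,0,0,0],[0,0,0,0,0]]]'
```

```text
time_s: 7.55
eef_pos: [0.6607, -0.1056, 0.1011]
tool_rot: [0.707, 0.707, 0.0, 0.0]
wrist_force: [-0.5, -0.2, -2.8]
grip_width: 0.463
time_s: 7.92
eef_pos: [0.6606, -0.1056, 0.1]
tool_rot: [0.707, 0.707, 0.0, 0.0]
wrist_force: [-0.4, -0.0, -2.4]
grip_width: 0.466
time_s: 8.3
eef_pos: [0.6607, -0.1056, 0.0991]
tool_rot: [0.707, 0.707, 0.0, 0.0]
wrist_force: [0.1, -0.6, -1.8]
grip_width: 0.467
```

```bash
python3 -m creep '[[[0,0,0,-0.001,0],[0,0,0,0,0],[0,0,0,0,0]]]'; python3 -m creep '[[[0,0,0,0,0],[0,0,0,0,0],[0,0,0,0,0]]]'
```

```text
time_s: 8.68
eef_pos: [0.6607, -0.1057, 0.0989]
tool_rot: [0.707, 0.707, 0.0, 0.0]
wrist_force: [-2.4, -0.1, 5.2]
grip_width: 0.468
time_s: 9.05
eef_pos: [0.6607, -0.1057, 0.099]
tool_rot: [0.707, 0.707, 0.0, 0.0]
wrist_force: [-2.1, 0.1, 6.6]
grip_width: 0.466
```

```bash
python3 -m creep '[[[0.5,0,0,0,0],[0.55,0,0,0,0],[0.7,0,0,0,0],[0.8,0,0,0,0],[0.8,0,0,0,0]]]'; python3 -m creep '[[[0.8,0,0,0.03,0],[0.8,0,0,0.06,0],[0.8,0,0,0.06,0],[1,0,0,0.03,0],[1,0,0,0,0]]]'; python3 - <<'E'
from bench import robot
import cv2
f=robot.grab_frame("scene"); cv2.imwrite("pics/s4.png",cv2.resize(f["frame"][180:380,200:440,::-1],None,fx=3,fy=3)); s=robot.get_state();print(s["eef_pos"],s["tool_rot"],s["wrist_force"],s["grip_width"])
E
```

```text
time_s: 9.68
eef_pos: [0.6606, -0.1056, 0.0979]
tool_rot: [0.707, 0.707, 0.0, -0.0]
wrist_force: [0.1, -0.7, 0.5]
grip_width: 0.793
time_s: 10.3
eef_pos: [0.6619, -0.1059, 0.2811]
tool_rot: [0.707, 0.707, 0.002, 0.003]
wrist_force: [-0.5, 0.5, -0.4]
grip_width: 0.972
[ 0.66077166 -0.10565126  0.27838736] [7.07383803e-01 7.06829199e-01 4.09854507e-04 6.86129300e-04] [ 0.01285732 -0.04158275 -0.19521509] 0.9922068153531655
```

View pics/s4.png

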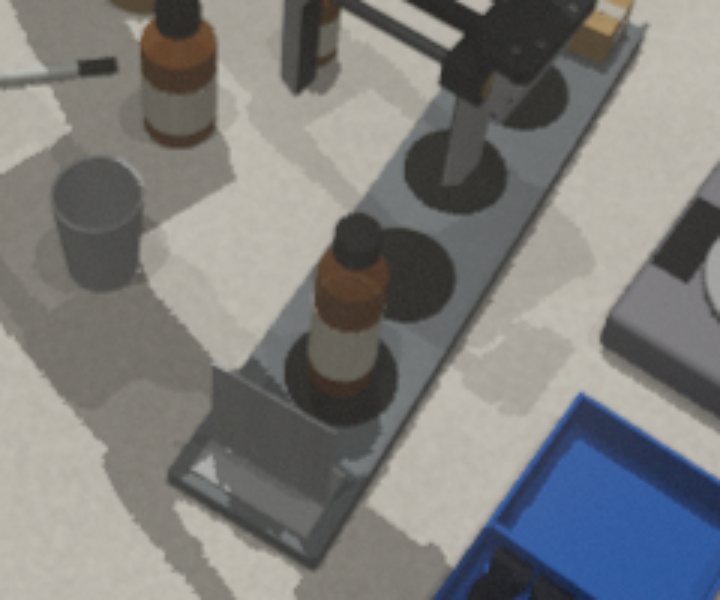

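```bash
python3 -m creep '[[[1,-0.05,0.025,0,0],[1,-0.05,0.025,0,0],[1,-0.05,0.025,0,0],[1,-0.05,0.025,0,0],[1,-0.027,0.007,0,0]]]'; python3 -m creep '[[[1,0,0,0,0],[1,0,0,0,0]]]'
```

```text
time_s: 10.98
eef_pos: [0.4294, 0.0029, 0.2756]
tool_rot: [0.707, 0.707, -0.001, -0.002]
wrist_force: [-0.2, -0.4, 0.1]
grip_width: 1.001
time_s: 11.22
eef_pos: [0.434, 0.0012, 0.2768]
tool_rot: [0.707, 0.707, -0.0, -0.0]
wrist_force: [-0.5, 0.0, 0.2]
grip_width: 1.0
```

```bash
python3 -m creep '[[[1,0,0,-0.06,0],[1,0,0,-0.06,0],[1,0,0,-0.055,0],[1,0,0,-0.04,0],[1,0,0,-0.008,0]]]'; python3 -m creep '[[[0.8,0,0,0,0],[0.65,0,0,0,0],[0.55,0,0,0,0],[0.55,0,0,0,0],[0.55,0,0,0,0]]]' 12; python3 -m creep '[[[0.5,0,0,0,0],[0.5,0,0,0,0],[0.5,0,0,0,0],[0.5,0,0,0,0]]]' 12
```

```text
time_s: 11.85
eef_pos: [0.4321, 0.0013, 0.052]
tool_rot: [0.708, 0.707, -0.002, -0.003]
wrist_force: [0.5, 0.1, -0.0]
grip_width: 1.0
time_s: 12.48
eef_pos: [0.4344, 0.0013, 0.0558]
tool_rot: [0.707, 0.707, 0.001, 0.001]
wrist_force: [-0.0, 0.4, 4.0]
grip_width: 0.593
time_s: 12.98
eef_pos: [0.4344, 0.0013, 0.0558]
tool_rot: [0.707, 0.707, 0.001, 0.001]
wrist_force: [-0.7, 0.8, 7.6]
grip_width: 0.596
```

```bash
python3 -m creep '[[[0,0,0,0,0],[0,0,0,0,0],[0,0,0,0,0],[0,0,0,0.02,0],[0,0,0,0.0,0]]]' 22
```

```text
time_s: 13.6
eef_pos: [0.4339, 0.0013, 0.0753]
tool_rot: [0.707, 0.707, 0.0, 0.001]
wrist_force: [-0.2, 0.3, -3.9]
grip_width: 0.591
```

```bash
python3 -m creep '[[[0,0,0,0.025,0],[0,0,0,0.025,0],[0,0.02,0,0,0],[0,0.035,-0.005,0,0],[0,0.04,-0.005,0,0]]]'; python3 -m creep '[[[0,0.04,-0.005,0,0],[0,0.04,-0.004,0,0],[0,0.025,0,0,0],[0,0.014,0,0,0],[0,0,0,0,0]]]'; python3 -m creep '[[[0,0,0,0,0],[0,0,0,0,0]]]'
```

```text
time_s: 14.22
eef_pos: [0.5294, -0.0086, 0.1231]
tool_rot: [0.707, 0.707, -0.001, -0.001]
wrist_force: [-0.5, 0.0, -3.9]
grip_width: 0.593
time_s: 14.85
eef_pos: [0.6477, -0.0175, 0.1231]
tool_rot: [0.707, 0.707, -0.001, -0.001]
wrist_force: [0.0, -0.6, -4.5]
grip_width: 0.592
time_s: 15.1
eef_pos: [0.6466, -0.0175, 0.1252]
tool_rot: [0.707, 0.707, -0.0, -0.0]
wrist_force: [0.5, -0.3, -4.3]
grip_width: 0.592
```

```bash
python3 -m creep '[[[0,0.0013,0,-0.02,0],[0,0,0,-0.015,0],[0,0,0,-0.007,0],[0,0,0,0,0],[0,0,0,0,0]]]'; python3 -m creep '[[[0,0,0,-0.002,0],[0,0,0,-0.001,0],[0,0,0,0,0],[0,0,0,0,0]]]'; python3 -m creep '[[[0,0,0,-0.001,0],[0,0,0,0,0],[0,0,0,0,0]]]'
```

```text
time_s: 15.72
eef_pos: [0.6494, -0.0177, 0.0836]
tool_rot: [0.707, 0.707, 0.0, 0.0]
wrist_force: [-0.4, 0.1, -3.6]
grip_width: 0.596
time_s: 16.23
eef_pos: [0.6489, -0.0176, 0.0801]
tool_rot: [0.707, 0.707, 0.0, 0.0]
wrist_force: [0.4, 0.4, -4.4]
grip_width: 0.594
time_s: 16.6
eef_pos: [0.6489, -0.0176, 0.079]
tool_rot: [0.707, 0.707, 0.0, 0.0]
wrist_force: [0.1, -0.6, -4.9]
grip_width: 0.595
```

```bash
python3 -m creep '[[[0,0,0,-0.001,0],[0,0,0,0,0],[0,0,0,0,0]]]';python3 -m creep '[[[0,0,0,-0.001,0],[0,0,0,0,0],[0,0,0,0,0]]]'
```

```text
time_s: 16.98
eef_pos: [0.6488, -0.0176, 0.078]
tool_rot: [0.707, 0.707, -0.0, 0.0]
wrist_force: [-0.2, 0.1, -4.3]
grip_width: 0.588
time_s: 17.35
eef_pos: [0.649, -0.0176, 0.0779]
tool_rot: [0.707, 0.707, 0.0, 0.0]
wrist_force: [-1.9, -0.1, 4.7]
grip_width: 0.595
```

```bash
python3 -m creep '[[[0.63,0,0,0,0],[0.7,0,0,0,0],[0.8,0,0,0,0],[0.95,0,0,0,0],[0.95,0,0,0,0]]]'; python3 -m creep '[[[0.95,0,0,0.03,0],[0.95,0,0,0.06,0],[0.95,0,0,0.06,0],[1,0,0,0.03,0],[1,0,0,0,0]]]'; python3 - <<'E'
from bench import robot
import cv2
f=robot.grab_frame("scene"); cv2.imwrite("pics/s5.png",cv2.resize(f["frame"][120:320,240:480,::-1],None,fx=3,fy=3)); s=robot.get_state();print(s["eef_pos"],s["tool_rot"],s["wrist_force"],s["grip_width"])
E
```

```text
time_s: 17.98
eef_pos: [0.6489, -0.0176, 0.0769]
tool_rot: [0.707, 0.707, 0.0, 0.0]
wrist_force: [0.6, -2.0, -0.3]
grip_width: 0.942
time_s: 18.6
eef_pos: [0.6503, -0.0178, 0.26]
tool_rot: [0.707, 0.707, 0.002, 0.003]
wrist_force: [-0.6, 0.4, -0.1]
grip_width: 0.997
[ 0.6490421  -0.01762747  0.25736524] [7.07396038e-01 7.06816991e-01 4.56882560e-04 6.15442567e-04] [-0.03992462 -0.99182434 -0.22341655] 1.000764976737124
```

View pics/s5.png

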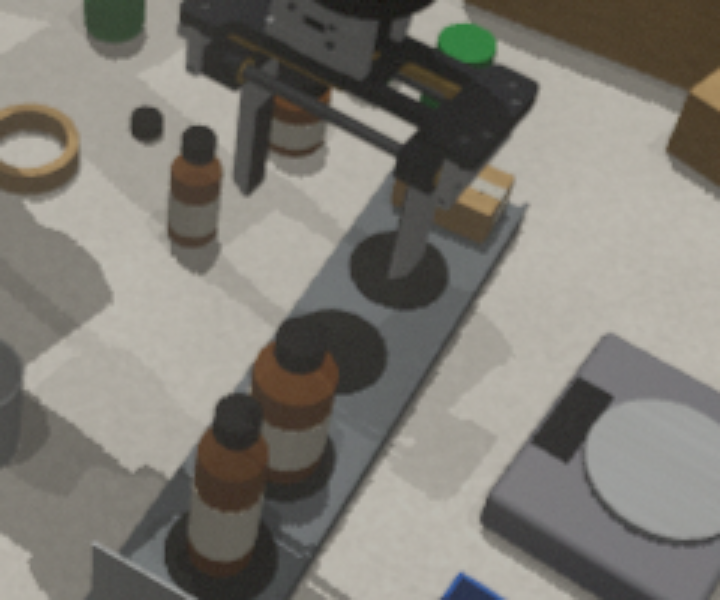

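```bash
python3 -m creep '[[[1,-0.04,0.03,0,0],[1,-0.04,0.035,0,0],[1,-0.04,0.035,0,0],[1,-0.04,0.03,0,0],[1,-0.019,0.011,0,0]]]'; python3 -m creep '[[[1,0,0,0,0],[1,0,0,0,0]]]'
```

```text
time_s: 19.27
eef_pos: [0.4666, 0.1244, 0.2549]
tool_rot: [0.707, 0.707, -0.002, -0.001]
wrist_force: [0.8, -0.4, -0.2]
grip_width: 1.004
time_s: 19.52
eef_pos: [0.4711, 0.1226, 0.2564]
tool_rot: [0.708, 0.707, -0.0, 0.0]
wrist_force: [-0.1, -0.3, 0.1]
grip_width: 1.0
```

```bash
python3 -m creep '[[[1,-0.001,0,-0.06,0],[1,0,0,-0.06,0],[1,0,0,-0.06,0],[1,0,0,-0.036,0],[1,0,0,-0.008,0]]]'; python3 -m creep '[[[0.8,0,0,0,0],[0.65,0,0,0,0],[0.55,0,0,0,0],[0.45,0,0,0,0],[0.45,0,0,0,0]]]' 10; python3 -m creep '[[[0.4,0,0,0,0],[0.4,0,0,0,0],[0.4,0,0,0,0],[0.4,0,0,0,0],[0.4,0,0,0,0]]]' 10
```

```text
time_s: 20.15
eef_pos: [0.4682, 0.1222, 0.0304]
tool_rot: [0.708, 0.706, -0.002, -0.001]
wrist_force: [0.3, -0.1, -0.5]
grip_width: 1.002
time_s: 20.78
eef_pos: [0.4691, 0.1235, 0.0335]
tool_rot: [0.707, 0.707, 0.0, 0.0]
wrist_force: [-0.2, 0.1, 0.2]
grip_width: 0.503
time_s: 21.4
eef_pos: [0.4693, 0.1235, 0.0333]
tool_rot: [0.707, 0.707, 0.0, 0.0]
wrist_force: [0.6, 0.4, 3.6]
grip_width: 0.423
```

```bash
python3 -m creep '[[[0,0,0,0,0],[0,0,0,0,0],[0,0,0,0,0],[0,0,0,0,0]]]' 15;python3 -m creep '[[[0,0,0,0.01,0],[0,0,0,0.01,0],[0,0,0,0,0]]]' 
```

```text
time_s: 21.9
eef_pos: [0.4692, 0.1235, 0.0333]
tool_rot: [0.707, 0.707, 0.0, 0.0]
wrist_force: [0.4, 0.3, 5.1]
grip_width: 0.418
time_s: 22.28
eef_pos: [0.4692, 0.1234, 0.0537]
tool_rot: [0.707, 0.707, 0.0, 0.0]
wrist_force: [-0.2, -0.2, -1.0]
grip_width: 0.419
```

```bash
python3 -m creep '[[[0,0,0,0.025,0],[0,0,0,0.025,0],[0,0.02,-0.006,0,0],[0,0.03,-0.009,0,0],[0,0.035,-0.009,0,0]]]'; python3 -m creep '[[[0,0.035,-0.009,0,0],[0,0.025,-0.006,0,0],[0,0.015,-0.003,0,0],[0,0,0,0,0],[0,0,0,0,0]]]'; python3 - <<'E'
from wm import *
from bench import robot
f=robot.grab_frame("wrist"); cv2.imwrite("pics/w5.png",f["frame"][:,:,::-1]); print(robot.get_state()["eef_pos"]); mats(f,G[:2])
E
```

```text
time_s: 22.9
eef_pos: [0.5551, 0.0986, 0.1017]
tool_rot: [0.707, 0.707, -0.0, -0.0]
wrist_force: [0.4, 0.1, -0.9]
grip_width: 0.424
time_s: 23.52
eef_pos: [0.6277, 0.0816, 0.1025]
tool_rot: [0.707, 0.707, -0.001, -0.001]
wrist_force: [-0.4, 0.7, -1.7]
grip_width: 0.42
[0.62764348 0.08164973 0.10273494]
47.56 [281.7  69.8] 9444 10601 [0.6277 0.1779]
124.72 [280.8 268.5] 107392 6931 [0.6271 0.0328]
```

View pics/w5.png

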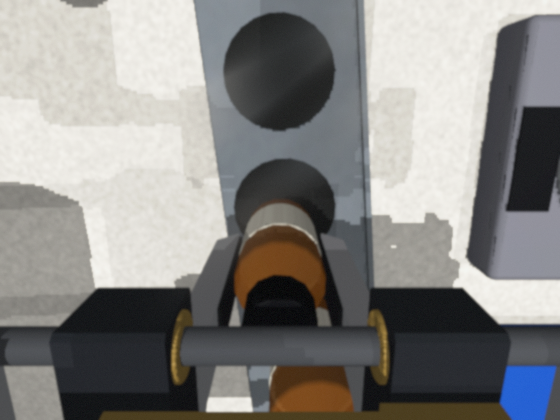

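```bash
python3 - <<'E'
from wm import *
from bench import robot
f=robot.grab_frame("wrist"); cam=(f["mtx"],f["R"],f["t"])
print(fit([(cam,.022,.038,dict(l=223.5,r=335.5,t=12,b=130.5))],(.627,.174)))
print(fit([(cam,.022,.038,dict(l=234.5,r=335.5,t=158))],(.629,.081)))
F=feat(cam,.6285,.081,.022,.038);print(F)
E
```

```text
(array([0.62630137, 0.17710864]), array([-0.33606246,  0.33522057, -0.27138628,  0.34540514]))
(array([0.63028431, 0.08195255]), array([-0.74335615,  0.74189931,  0.05193232]))
{'l': np.float64(231.39615745467444), 'r': np.float64(333.78423205084994), 't': np.float64(159.3792202402026), 'b': np.float64(257.73630165274693), 'tu': np.float64(282.62641726972333), 'bu': np.float64(282.5070346353077)}
```

```bash
python3 -m creep '[[[0,0.0013,0,-0.02,0],[0,0,0,-0.015,0],[0,0,0,-0.007,0],[0,0,0,0,0],[0,0,0,0,0]]]'; python3 -m creep '[[[0,0,0,-0.002,0],[0,0,0,-0.001,0],[0,0,0,0,0],[0,0,0,0,0]]]'; python3 -m creep '[[[0,0,0,-0.001,0],[0,0,0,0,0],[0,0,0,0,0]]]'
```

```text
time_s: 24.25
eef_pos: [0.6306, 0.0814, 0.0616]
tool_rot: [0.707, 0.707, 0.0, 0.0]
wrist_force: [-0.6, 0.1, -1.3]
grip_width: 0.423
time_s: 24.75
eef_pos: [0.6302, 0.0814, 0.0581]
tool_rot: [0.707, 0.707, 0.0, 0.0]
wrist_force: [0.0, 0.4, -1.0]
grip_width: 0.421
time_s: 25.12
eef_pos: [0.6302, 0.0814, 0.057]
tool_rot: [0.707, 0.707, 0.0, 0.0]
wrist_force: [-0.9, 0.2, -2.5]
grip_width: 0.419
```

```bash
python3 -m creep '[[[0,-0.001,0,-0.001,0],[0,0,0,0,0],[0,0,0,0,0]]]';python3 -m creep '[[[0,0,0,-0.001,0],[0,0,0,0,0],[0,0,0,0,0]]]'
```

```text
time_s: 25.5
eef_pos: [0.6292, 0.0814, 0.056]
tool_rot: [0.707, 0.707, 0.0, 0.0]
wrist_force: [-0.4, -0.1, -1.9]
grip_width: 0.419
time_s: 25.88
eef_pos: [0.6294, 0.0814, 0.0554]
tool_rot: [0.707, 0.707, 0.0, 0.0]
wrist_force: [0.4, 0.7, 1.9]
grip_width: 0.421
```

Contact (the vertical force has reversed), so I'll release and retreat.

```bash
python3 -m creep '[[[0.46,0,0,0,0],[0.55,0,0,0,0],[0.7,0,0,0,0],[0.85,0,0,0,0],[0.85,0,0,0,0]]]'; python3 -m creep '[[[0.85,0,0,0.03,0],[0.85,0,0,0.06,0],[0.85,0,0,0.06,0],[1,0,0,0.05,0],[1,0,0,0,0]]]'; python3 - <<'E'
from bench import robot
import cv2
f=robot.grab_frame("scene"); cv2.imwrite("pics/s6.png",cv2.resize(f["frame"][80:280,240:480,::-1],None,fx=3,fy=3)); s=robot.get_state();print(s["eef_pos"],s["tool_rot"],s["wrist_force"],s["grip_width"])
E
```

```text
time_s: 26.5
eef_pos: [0.6292, 0.0814, 0.055]
tool_rot: [0.707, 0.707, 0.0, 0.0]
wrist_force: [-0.1, 0.3, 0.2]
grip_width: 0.826
time_s: 27.12
eef_pos: [0.6317, 0.0815, 0.2604]
tool_rot: [0.707, 0.707, 0.004, 0.004]
wrist_force: [-0.7, 1.1, -0.1]
grip_width: 0.993
[0.63009    0.08141251 0.25728351] [0.70737887 0.70683067 0.00168928 0.00163867] [-0.3239566  -0.63496698 -0.62965904] 0.998749884378511
```

View pics/s6.png

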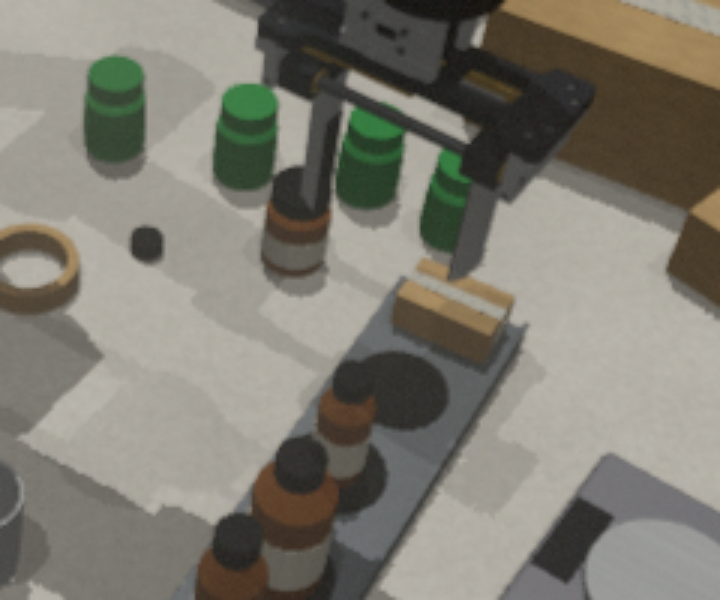

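```bash
python3 -m creep '[[[1,-0.03,0.035,0,0],[1,-0.035,0.04,0,0],[1,-0.035,0.04,0,0],[1,-0.035,0.04,0,0],[1,-0.0185,0.0265,0,0]]]'; python3 -m creep '[[[1,0,0,0,0],[1,0,0,0,0]]]'; python3 - <<'E'
from bench import robot
import cv2
f=robot.grab_frame("wrist"); cv2.imwrite("pics/w6.png",f["frame"][:,:,::-1]); print(robot.get_state()["eef_pos"])
from fit import *
cam=(f["mtx"],f["R"],f["t"]); print(feat(cam,.4756,.2628,.08,.0245),feat(cam,.4756,.2628,.054,.027))
E
```

```text
time_s: 27.8
eef_pos: [0.4726, 0.2639, 0.253]
tool_rot: [0.707, 0.707, -0.002, -0.001]
wrist_force: [0.4, -0.7, 0.3]
grip_width: 1.001
time_s: 28.05
eef_pos: [0.4756, 0.2621, 0.2538]
tool_rot: [0.707, 0.707, -0.001, 0.0]
wrist_force: [-0.3, 1.0, -0.1]
grip_width: 1.0
[0.47599139 0.26192191 0.25400436]
{'l': np.float64(256.5053095990236), 'r': np.float64(306.0754647753714), 't': np.float64(157.63369874066896), 'b': np.float64(206.189849404869), 'tu': np.float64(281.28404506817947), 'bu': np.float64(281.28515626408654)} {'l': np.float64(255.73274744616296), 'r': np.float64(306.79764974870415), 't': np.float64(151.6577281426132), 'b': np.float64(201.86414051196138), 'tu': np.float64(281.2580223487295), 'bu': np.float64(281.26009211795696)}
```

View pics/w6.png

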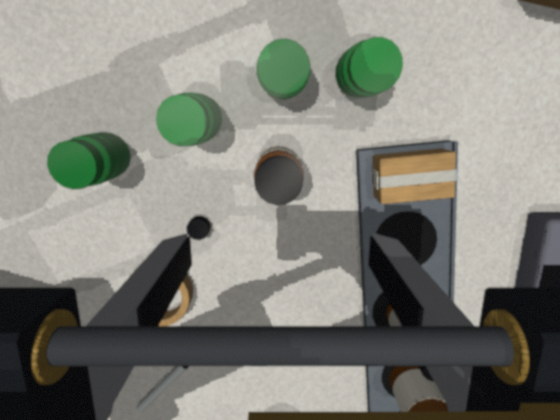

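```bash
python3 -m creep '[[[1,-0.001,0.0015,-0.06,0],[1,0,0,-0.06,0],[1,0,0,-0.06,0],[1,0,0,-0.044,0],[1,0,0,-0.008,0]]]'; python3 -m creep '[[[0.8,0,0,0,0],[0.7,0,0,0,0],[0.62,0,0,0,0],[0.62,0,0,0,0],[0.62,0,0,0,0]]]' 10; python3 -m creep '[[[0.5,0,0,0,0],[0.5,0,0,0,0],[0.5,0,0,0,0],[0.5,0,0,0,0],[0.5,0,0,0,0]]]' 10
```

```text
time_s: 28.72
eef_pos: [0.473, 0.2623, 0.0199]
tool_rot: [0.708, 0.706, -0.003, -0.001]
wrist_force: [0.6, -0.2, 0.7]
grip_width: 0.999
time_s: 29.35
eef_pos: [0.4748, 0.2646, 0.0236]
tool_rot: [0.707, 0.707, 0.0, 0.0]
wrist_force: [-0.5, -0.5, 0.9]
grip_width: 0.62
time_s: 29.98
eef_pos: [0.4744, 0.2644, 0.0232]
tool_rot: [0.707, 0.707, -0.0, -0.0]
wrist_force: [-1.9, -0.0, 6.5]
grip_width: 0.565
```

```bash
python3 -m creep '[[[0,0,0,0,0],[0,0,0,0,0],[0,0,0,0,0],[0,0,0,0,0]]]' 18;python3 -m creep '[[[0,0,0,0.01,0],[0,0,0,0.01,0],[0,0,0,0,0]]]' 
```

```text
time_s: 30.48
eef_pos: [0.4745, 0.2644, 0.0232]
tool_rot: [0.707, 0.707, -0.0, -0.0]
wrist_force: [-1.9, -0.4, 5.3]
grip_width: 0.569
time_s: 30.85
eef_pos: [0.4756, 0.2647, 0.0439]
tool_rot: [0.707, 0.707, 0.001, 0.001]
wrist_force: [-0.2, 0.5, -2.8]
grip_width: 0.565
```

```bash
python3 -m creep '[[[0,0,0,0.035,0],[0,0,0,0.035,0],[0,0.015,-0.015,0,0],[0,0.03,-0.02,0,0],[0,0.03,-0.02,0,0]]]'; python3 -m creep '[[[0,0.035,-0.02,0,0],[0,0.025,-0.01,0,0],[0,0.015,-0.004,0,0],[0,0,0,0,0],[0,0,0,0,0]]]'
```

```text
time_s: 31.48
eef_pos: [0.5502, 0.2077, 0.1114]
tool_rot: [0.707, 0.707, -0.001, -0.0]
wrist_force: [-0.8, 1.6, -2.1]
grip_width: 0.565
time_s: 32.1
eef_pos: [0.6233, 0.1756, 0.1124]
tool_rot: [0.707, 0.707, -0.001, -0.001]
wrist_force: [-0.4, 0.5, -1.7]
grip_width: 0.566
```

```bash
python3 -m creep '[[[0,0.0015,0,-0.025,0],[0,0,0,-0.02,0],[0,0,0,-0.014,0],[0,0,0,0,0],[0,0,0,0,0]]]'; python3 -m creep '[[[0,0,0,-0.002,0],[0,0,0,-0.001,0],[0,0,0,0,0],[0,0,0,0,0]]]'; python3 -m creep '[[[0,0,0,-0.001,0],[0,0,0,0,0],[0,0,0,0,0]]]'
```

```text
time_s: 32.72
eef_pos: [0.6266, 0.1757, 0.0549]
tool_rot: [0.707, 0.707, 0.001, 0.0]
wrist_force: [-0.6, 0.2, -2.0]
grip_width: 0.567
time_s: 33.22
eef_pos: [0.6262, 0.1754, 0.0511]
tool_rot: [0.707, 0.707, 0.0, 0.0]
wrist_force: [-0.0, 0.2, -2.0]
grip_width: 0.57
time_s: 33.6
eef_pos: [0.6262, 0.1754, 0.05]
tool_rot: [0.707, 0.707, 0.0, 0.0]
wrist_force: [0.3, -0.3, -2.7]
grip_width: 0.569
```

```bash
python3 -m creep '[[[0,0,0,-0.002,0],[0,0,0,-0.001,0],[0,0,0,0,0],[0,0,0,0,0]]]'; python3 -m creep '[[[0,0,0,-0.001,0],[0,0,0,0,0],[0,0,0,0,0]]]';python3 -m creep '[[[0,0,0,-0.001,0],[0,0,0,0,0],[0,0,0,0,0]]]'
```

```text
time_s: 34.1
eef_pos: [0.6262, 0.1754, 0.047]
tool_rot: [0.707, 0.707, 0.0, 0.0]
wrist_force: [-0.1, 0.0, -1.7]
grip_width: 0.571
time_s: 34.48
eef_pos: [0.6262, 0.1754, 0.0461]
tool_rot: [0.707, 0.707, 0.0, 0.0]
wrist_force: [0.0, -0.5, -2.1]
grip_width: 0.567
time_s: 34.85
eef_pos: [0.6263, 0.1754, 0.0453]
tool_rot: [0.707, 0.707, 0.0, 0.0]
wrist_force: [-0.1, 0.8, -1.2]
grip_width: 0.565
```

```bash
python3 -m creep '[[[0,0,0,-0.0005,0],[0,0,0,0,0],[0,0,0,0,0]]]'
```

```text
time_s: 35.22
eef_pos: [0.6264, 0.1754, 0.0453]
tool_rot: [0.707, 0.707, 0.0, 0.0]
wrist_force: [-1.4, -0.3, 4.7]
grip_width: 0.567
```

Contact. I'll release, go up and move the arm back for a clear view.

```bash
python3 -m creep '[[[0.6,0,0,0,0],[0.68,0,0,0,0],[0.8,0,0,0,0],[0.95,0,0,0,0],[0.95,0,0,0,0]]]'; python3 -m creep '[[[0.95,0,0,0.03,0],[0.95,0,0,0.06,0],[0.95,0,0,0.06,0],[1,0,0,0.06,0],[1,0,0,0.06,0]]]'; python3 -m creep '[[[1,-0.05,0.0,0.0,0],[1,-0.05,0.0,0.02,0],[1,-0.05,0,0.02,0],[1,0,0,0,0],[1,0,0,0,0]]]'; python3 - <<'E'
from bench import robot
import cv2
for n in("scene","side","wrist"):
    f=robot.grab_frame(n); cv2.imwrite(f"pics/e_{n}.png",f["frame"][:,:,::-1])
    if n=="wrist": print({k:f[k].tolist() for k in("R","t")})
s=robot.get_state();print(s["eef_pos"],s["grip_width"],s["time_s"])
a=cv2.imread("pics/e_scene.png"); cv2.imwrite("pics/e1.png",cv2.resize(a[150:350,220:420],None,fx=3,fy=3,interpolation=cv2.INTER_CUBIC))
a=cv2.imread("pics/e_side.png"); cv2.imwrite("pics/e2.png",cv2.resize(a[100:250,160:330],None,fx=4,fy=4,interpolation=cv2.INTER_CUBIC))
E
```

```text
time_s: 35.85
eef_pos: [0.6262, 0.1754, 0.0444]
tool_rot: [0.707, 0.707, -0.0, -0.0]
wrist_force: [-0.5, 0.4, -0.4]
grip_width: 0.941
time_s: 36.48
eef_pos: [0.6259, 0.1753, 0.3167]
tool_rot: [0.707, 0.707, 0.0, 0.0]
wrist_force: [1.2, 0.6, -0.4]
grip_width: 0.998
time_s: 37.1
eef_pos: [0.4766, 0.1754, 0.3546]
tool_rot: [0.707, 0.707, 0.0, 0.0]
wrist_force: [0.7, -1.1, -0.3]
grip_width: 1.003
{'R': [[0.9999946324016575, -0.001633723937677614, -0.0028400904864539166], [-0.0008487023003737509, -0.9663909005872688, 0.25707568334351294], [-0.00316462830062666, -0.25707189307317185, -0.9663870999343361]], 't': [-0.47469839475677306, 0.105859781661791, 0.5803518220446647]}
[0.47707648 0.17527943 0.35331127] 0.995531935327605 37.25
```

View pics/e1.png

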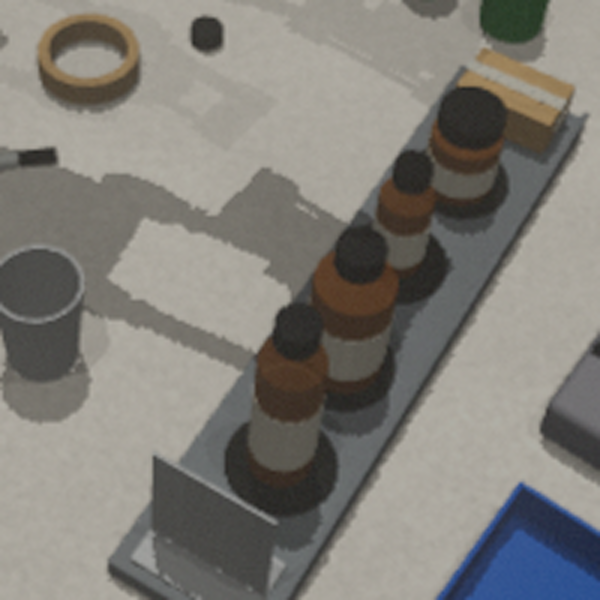

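View pics/e2.png

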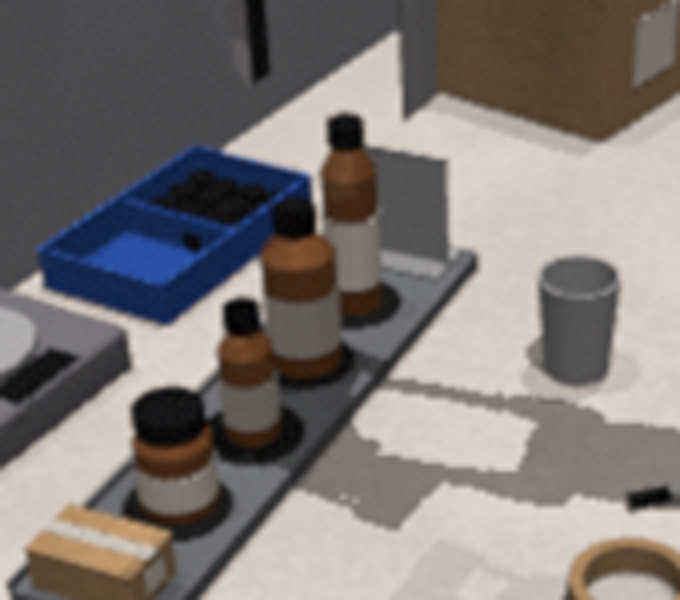

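View pics/e_wrist.png

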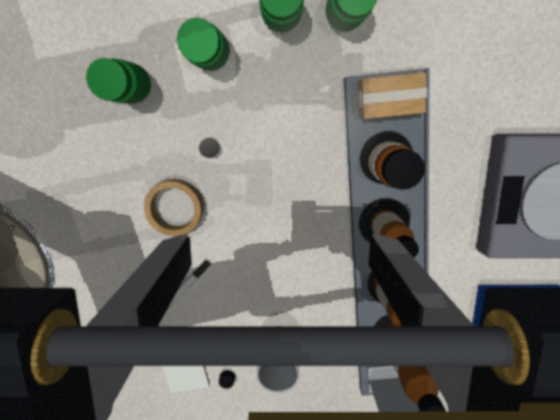

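```bash
python3 - <<'E'
from fit import *
np.set_printoptions(precision=4,suppress=True)
D=lambda s,*v:dict(zip(s.split(),v))
G=dict(tall=(.660,-.106),stout=(.648,-.0175),slim=(.6295,.0815),jar=(.6265,.1755))
for n,h,rc,R,a,b in [("tall",.16,.0145,.022,(251,319.3,311.3,314.3),(128.5,246.3,178.5,249.5)),("stout",.132,.0165,.028,(225,340.7,283.5,335),(149.5,233.5,195.5,236.3)),("slim",.106,.0135,.02,(200,357.7,240,353.7),(174.5,220.3,212.3,222.8)),("jar",.08,.0245,.027,(179,377.7,219,374.3),(197,202.5,231,204.3))]:
    O=[]
    for c,v in((SC,a),(SI,b)): O+=[(c,h+.022,rc,D("t tu",*v[:2])),(c,.022,R,D("b bu",*v[2:]))]
    for nm,o in(("both",O),("sc",O[:2]),("si",O[2:])):
        q,e=fit(o,G[n]);print(n,nm,q,(q-np.array(G[n]))*1000,e)
q,e=fit([(SC,.085,.032,D("r t b",220+83/3,150+246/3,150+322/3)),(SI,.085,.032,D("l r t",160+538/4,160+618/4,100+256/4))],(.47,-.13));print("beaker",q,e)
E
```

```text
tall both [ 0.6599 -0.1054] [-0.1033  0.5887] [-1.1001 -0.1183  1.0142 -0.2097 -0.7256 -0.0357  0.3657 -0.6015]
tall sc [ 0.6606 -0.105 ] [0.5559 0.9789] [-1.0499  0.0548  1.0627 -0.0536]
tall si [ 0.6573 -0.1058] [-2.7211  0.2272] [-0.6016  0.2807  0.514  -0.2989]
stout both [ 0.6508 -0.0174] [2.833  0.0696] [ 0.3727 -0.1178 -1.3727  0.1175 -1.1781 -0.0729 -1.2918 -0.5464]
stout sc [ 0.6515 -0.0184] [ 3.5129 -0.9335] [ 0.8756 -0.1153 -0.8621  0.1183]
stout si [ 0.6448 -0.0125] [-3.1664  4.9927] [-0.033   0.2361  0.0292 -0.2437]
slim both [0.6286 0.0849] [-0.8972  3.4037] [-1.7958 -0.0131  1.689  -0.3593 -0.2122 -0.1332  0.0322 -0.4058]
slim sc [0.6294 0.0854] [-0.0714  3.9297] [-1.7558  0.1777  1.7287 -0.1788]
slim si [0.6267 0.0844] [-2.808   2.8753] [-0.1338  0.1376  0.1209 -0.1422]
jar both [0.6279 0.1736] [ 1.4404 -1.9117] [-0.7975 -0.3459  0.1343 -0.0215 -1.2666 -0.0705  0.1511 -0.6674]
jar sc [0.6292 0.1734] [ 2.7451 -2.0725] [-0.4827 -0.1566  0.4623  0.1627]
jar si [0.6243 0.1743] [-2.1657 -1.1789] [-0.7796  0.2966  0.6975 -0.3012]
beaker [ 0.4732 -0.1318] [ 0.2329 -0.5286  0.1982 -0.5046  0.7716 -0.9723]
```

The combined fits put all four within about 4 mm of their mat centres, and the beaker hasn't moved. Handing in.

```bash
python3 - <<'E'
from bench import robot
print(robot.job_done()); print(robot.get_state()["time_s"])
E
```

```text
the job is handed in; nothing more can be done
None
the job is handed in; nothing more can be done
```

All four now stand upright and released on their mats, and I handed the job in at about 37 s. Counted from the bookend: the tall bottle on mat_d, the stout on mat_c, the slim on mat_b and the jar on mat_a. I lowered each in roughly 1 mm steps at the end until the wrist force showed contact, then opened the fingers.

- **Placement:** fitting the scene and side pictures together put every bottle and the jar within about 4 mm of its mat centre; the limit is 12 mm. The two cameras disagreed for some items, mostly by 2–5 mm and by up to about 9 mm for the stout bottle. Taken singly, the worst offset was about 6 mm, the stout bottle in the side picture.
- **Beaker:** it was within 1 mm of where I first measured it, and I left the green jars alone.
- **Failed checks:** none. One mat reading went wrong because the held bottle hid the mat, so I replaced it with a reading taken by hand.

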